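# Zero, load and tip a test batch into a weigh hopper

### The arm

A 6-joint arm with a two-finger parallel gripper is mounted at the origin on the work surface. World frame = base frame: x ahead of the robot, y to its left, z up, the work surface at z = 0. Lengths are in m, angles in rad, forces in N, time in s.
With the tool pointing down it reaches from about 0.35 to 0.8 m from the base axis. Payload 7.3 kg.
Tool frame: the origin (TCP) lies between the finger pads; the fingertips stand 25 mm ahead of it and the grasp point (between the pads) lies 6 mm ahead of it (r.tip_extent is the distance from the TCP to the fingertips, in m); z points along the fingers, y is the line along which they close (so a half turn about z gives the same grasp; the last joint's range is limited). The gripper opens to 85 mm and grips with 20 to 120 N. Pads are 22 mm wide; open, the fingers measure 114 mm over their backs; the gripper's body (76 mm by 85 mm) begins 54 mm behind the grasp point. The pads swing forward as they close: fully open they stand 13 mm farther back than shut.
Start: joints at [-1.429, 0.342, 1.524, -0, 1.275, -0.146], TCP at [0.149, -0.503, 0.256] pointing down, gripper open.
Joint ranges: [-2.53, 2.53], [-0.77, 2.02], [0.04, 2.7], [-1, 4.14], [0.28, 2.66], [-3.11, 3.11]. Speed limits (rad/s): [2.57, 2.57, 3.14, 3.14, 3.14, 3.14].

### API

Orientations are given as a unit quaternion [x, y, z, w].
In Python, from workcell import r, command_gripper, optics gives the robot as it stands. The module is installed in compiled form; this text tells all that it offers. Calls block until the motion is done:
- r.reach(position, orientation): joint-space move of the TCP to a pose.
- r.move_straight(position, orientation=None, speed=0.15, max_force=None): straight line of the TCP; orientation=None keeps the orientation; speed is the mean speed in m/s. With max_force (N) it stops when the force on the tool has changed by that much, and returns True; else False.
- r.movej(angles): joint-space move.
- command_gripper(opening, force=None): finger opening in m; force is the grip in N (None keeps the last); returns when the fingers have stopped.
- r.hold(seconds).
- r.solve_ik(position, orientation): joint angles nearest the present ones, or None.
- r.read_state(): the state.
- optics.get_image(name): name is "side" or "top"; returns (picture, depth): 400x640x3 uint8, red, green, blue; 400x640 float32, m along the optical axis (not along the pixel's ray), 0 where there is no reading.
- optics.camera_model(name): a dict with "K" (3x3 intrinsics, pixels), "R" (3x3) and "t" (3): a world point X has camera coordinates R X + t. Camera axes: x right, y down, z forward; pixel columns grow to the right and rows downward; lengths in m; the calibration is good to about 2 mm. A picture is of the moment at which its call begins. camera_model takes no time and is no camera call.
A pose or a line that the arm cannot do raises r.PlanningError and nothing moves.
- r.finish_job(): hands the job in; it is judged then, once.
The state is a dict: "time_s": time; "joint_positions": joint angles; "dq": joint speeds; "tau": joint torques, N m; "eef_pos": TCP position; "eef_rot": TCP orientation; "contact_force": force on the tool from outside, world axes, zero at the start; "torque": the same for the moment, N m; "grip_width": finger opening in m; "grip_force": force on a finger pad.
Only numpy, scipy, OpenCV 4.12 (cv2) and the standard library are available. Lean on these libraries where they do the work, as an engineer would, in place of code of your own. Each camera call takes 0.05 s, during which the arm holds its last target. There are 200 camera calls.

### The job

Run a test batch through the weigh hopper: first turn the tare knob until its pointer is on the zero mark, then collect all the aluminium pivot blocks lying on the bench into the steel feed pan, and tip the pan over the hopper so that every block ends up in the hopper (one that misses may be put in by hand). Finally set the empty pan level on the narrow raised perch, balanced there by itself with nothing else holding it. Leave the tare at zero and do not disturb the other things on the bench.

Things in the scene. Friction and masses are not known exactly. Their poses are not given: they have to be found in the camera images.
- pan: Loose open feed pan of bright sheet steel, 230 x 150 mm outside, 0.30 kg empty. Origin: centre of its underside; z up. Floor 4 mm thick; sides and rear wall 35 mm high, 4 mm thick. The pour end, at its own -x, has no wall: the last 45 mm of the floor rises at 12 degrees to a lip 14 mm high. At the rear (+x) stands a black handle plate
- pan_lip (a point): middle of the pan's pour lip: 115 mm from the pan's origin along its -x, 14 mm above its underside; axes as the pan's. Blocks slide in the pan at 13 to 21 degrees and it empties by itself when tipped (pour end down) 45 degrees or more; carried level and smoothly they stay put
- pan_handle (a point): grip point of the handle: upright plate 12 mm thick along the pan's x, 50 mm wide along its y, top 88 mm above the underside. The point is on its mid-plane, 100 mm from the pan's origin along +x, 70 mm up; axes as the pan's. The full pan hangs off-centre from it (about 0.6 N m): grip hard (100 N or so)
- pan_balance (a point): point on the pan's underside below the empty pan's centre of mass: 16 mm from the pan's origin along +x. Axes as the pan's
- hopper: Fixed weigh hopper: sheet-metal funnel, square flared mouth about 250 x 250 mm outside with its rim 120 mm above the bench, walls sloping in to a throat 150 x 150 mm inside at 65 mm height; inner floor at 12 mm. Origin: centre of its underside; z up. Yaw varies
- hopper_mouth (a point): centre of the hopper's mouth, at rim height (120 mm above the bench)
- perch: Fixed narrow stand: a wooden bar on a metal web and foot (foot 100 x 120 mm, 10 mm high). Origin: centre of the foot's underside
- perch_top (a point): centre of the perch's flat top, 70 mm above the bench: 50 mm wide along the perch's x, 120 mm long along its y. Axes as the perch's
- tare_head: Fixed tare unit: grey box 110 x 110 x 50 mm with a round white dial on top. Origin: centre of its underside. The zero mark is the long thick tick on the dial's edge towards the unit's own -x; the other ticks are short and thin
- tare_knob (a joint): angle of the tare knob, 0 when its pointer is on the zero mark, growing anticlockwise seen from above; stops at -0.5 and 2.7. It turns against light friction (0.05 N m) and stays where it is left. The pointer, a white and black line at one end of the bar grip, points to the tare unit's -x at 0
- tare_grip (a point): grip point on the knob's axis, 80 mm above the bench. The knob is a disc 68 mm across carrying a bar 56 mm long, 14 mm thick and 32 mm high, from 57 to 89 mm above the bench. This point's x axis runs along the bar; the pointer lies on its -x side
- block1: Loose machined aluminium pivot block 40 x 28 x 22 mm (its x, y, z), 55 g, with dark bores in its top and bottom faces. Origin at its centre (11 mm above the bench when lying flat). Four to six of these are present; None if absent
- block2: Loose machined aluminium pivot block 40 x 28 x 22 mm (its x, y, z), 55 g, with dark bores in its top and bottom faces. Origin at its centre (11 mm above the bench when lying flat). Four to six of these are present; None if absent
- block3: Loose machined aluminium pivot block 40 x 28 x 22 mm (its x, y, z), 55 g, with dark bores in its top and bottom faces. Origin at its centre (11 mm above the bench when lying flat). Four to six of these are present; None if absent
- block4: Loose machined aluminium pivot block 40 x 28 x 22 mm (its x, y, z), 55 g, with dark bores in its top and bottom faces. Origin at its centre (11 mm above the bench when lying flat). Four to six of these are present; None if absent
- block5: Loose machined aluminium pivot block 40 x 28 x 22 mm (its x, y, z), 55 g, with dark bores in its top and bottom faces. Origin at its centre (11 mm above the bench when lying flat). Four to six of these are present; None if absent
- block6: Loose machined aluminium pivot block 40 x 28 x 22 mm (its x, y, z), 55 g, with dark bores in its top and bottom faces. Origin at its centre (11 mm above the bench when lying flat). Four to six of these are present; None if absent
- wrench: Bystander: a steel wrench 170 mm long, lying towards the far right
- bracket: Bystander: small bright steel angle bracket, 40 x 50 mm, 35 mm high, between the blocks and the pan. Origin: centre of its underside
- collar: Bystander: steel shaft collar 48 mm across, 20 mm high, beside the hopper. Origin: centre of its underside
Mind the look-alikes: they are no part of the job. Leave any orange or purple look-alike of the perch alone.

How it is judged:
On the way, in this order (a step that is already met when the one before it is completed fails the run):
1. the tare pointer is turned to zero (within 0.09 rad) and let go, while no block is in the hopper (value of joint tare_knob between -0.09 and 0.09 rad and contact force between the fingers and tare_knob below 0.3 N and not (x of block1 in the frame of hopper between -0.11 and 0.11 m and y of block1 in the frame of hopper between -0.11 and 0.11 m and z of block1 in the frame of hopper between 0.01 and 0.112 m) and not (x of block2 in the frame of hopper between -0.11 and 0.11 m and y of block2 in the frame of hopper between -0.11 and 0.11 m and z of block2 in the frame of hopper between 0.01 and 0.112 m) and not (x of block3 in the frame of hopper between -0.11 and 0.11 m and y of block3 in the frame of hopper between -0.11 and 0.11 m and z of block3 in the frame of hopper between 0.01 and 0.112 m) and not (x of block4 in the frame of hopper between -0.11 and 0.11 m and y of block4 in the frame of hopper between -0.11 and 0.11 m and z of block4 in the frame of hopper between 0.01 and 0.112 m) and not (x of block5 in the frame of hopper between -0.11 and 0.11 m and y of block5 in the frame of hopper between -0.11 and 0.11 m and z of block5 in the frame of hopper between 0.01 and 0.112 m) and not (x of block6 in the frame of hopper between -0.11 and 0.11 m and y of block6 in the frame of hopper between -0.11 and 0.11 m and z of block6 in the frame of hopper between 0.01 and 0.112 m)), for 0.3 s.
2. all the blocks are in the pan (x of block1 in the frame of pan between -0.117 and 0.117 m and y of block1 in the frame of pan between -0.076 and 0.076 m and z of block1 in the frame of pan between 0 and 0.07 m and x of block2 in the frame of pan between -0.117 and 0.117 m and y of block2 in the frame of pan between -0.076 and 0.076 m and z of block2 in the frame of pan between 0 and 0.07 m and x of block3 in the frame of pan between -0.117 and 0.117 m and y of block3 in the frame of pan between -0.076 and 0.076 m and z of block3 in the frame of pan between 0 and 0.07 m and x of block4 in the frame of pan between -0.117 and 0.117 m and y of block4 in the frame of pan between -0.076 and 0.076 m and z of block4 in the frame of pan between 0 and 0.07 m and x of block5 in the frame of pan between -0.117 and 0.117 m and y of block5 in the frame of pan between -0.076 and 0.076 m and z of block5 in the frame of pan between 0 and 0.07 m and x of block6 in the frame of pan between -0.117 and 0.117 m and y of block6 in the frame of pan between -0.076 and 0.076 m and z of block6 in the frame of pan between 0 and 0.07 m), for 0.3 s.
3. the pan, with blocks still in it, is tipped more than 0.3 rad with its lip over the hopper's mouth (angle between pan's own z axis and vertical above 0.3 rad and ((x of block1 in the frame of pan between -0.117 and 0.117 m and y of block1 in the frame of pan between -0.076 and 0.076 m and z of block1 in the frame of pan between 0 and 0.07 m) or (x of block2 in the frame of pan between -0.117 and 0.117 m and y of block2 in the frame of pan between -0.076 and 0.076 m and z of block2 in the frame of pan between 0 and 0.07 m) or (x of block3 in the frame of pan between -0.117 and 0.117 m and y of block3 in the frame of pan between -0.076 and 0.076 m and z of block3 in the frame of pan between 0 and 0.07 m) or (x of block4 in the frame of pan between -0.117 and 0.117 m and y of block4 in the frame of pan between -0.076 and 0.076 m and z of block4 in the frame of pan between 0 and 0.07 m) or (x of block5 in the frame of pan between -0.117 and 0.117 m and y of block5 in the frame of pan between -0.076 and 0.076 m and z of block5 in the frame of pan between 0 and 0.07 m) or (x of block6 in the frame of pan between -0.117 and 0.117 m and y of block6 in the frame of pan between -0.076 and 0.076 m and z of block6 in the frame of pan between 0 and 0.07 m)) and horizontal distance between pan_lip and hopper_mouth below 0.13 m and height (world z) of pan_lip above 0.1 m), for 0.05 s.
4. all the blocks are in the hopper (x of block1 in the frame of hopper between -0.11 and 0.11 m and y of block1 in the frame of hopper between -0.11 and 0.11 m and z of block1 in the frame of hopper between 0.01 and 0.112 m and x of block2 in the frame of hopper between -0.11 and 0.11 m and y of block2 in the frame of hopper between -0.11 and 0.11 m and z of block2 in the frame of hopper between 0.01 and 0.112 m and x of block3 in the frame of hopper between -0.11 and 0.11 m and y of block3 in the frame of hopper between -0.11 and 0.11 m and z of block3 in the frame of hopper between 0.01 and 0.112 m and x of block4 in the frame of hopper between -0.11 and 0.11 m and y of block4 in the frame of hopper between -0.11 and 0.11 m and z of block4 in the frame of hopper between 0.01 and 0.112 m and x of block5 in the frame of hopper between -0.11 and 0.11 m and y of block5 in the frame of hopper between -0.11 and 0.11 m and z of block5 in the frame of hopper between 0.01 and 0.112 m and x of block6 in the frame of hopper between -0.11 and 0.11 m and y of block6 in the frame of hopper between -0.11 and 0.11 m and z of block6 in the frame of hopper between 0.01 and 0.112 m), for 0.3 s.
At the end, for the whole second after the job is handed in: Every block present lies in the hopper (its centre within 110 mm of the hopper's middle each way and below the rim) at rest, the tare pointer is within 0.09 rad of zero, and the pan rests level (within 0.1 rad) on the perch alone, its balance point within 50 mm of the perch's centre (all of step 4 and value of joint tare_knob between -0.09 and 0.09 rad and angle between pan's own z axis and vertical below 0.1 rad and horizontal distance between pan_balance and perch_top below 0.05 m and height (world z) of pan_balance between 0.062 and 0.08 m and contact force between pan and perch above 1 N and contact force between pan and tare_head below 0.2 N and linear speed of pan below 0.02 m/s and linear speed of each of block1, block2, block3, block4, block5, block6 below 0.03 m/s); the robot touches nothing.
It fails at once if a bystander is pushed more than 40 mm from its place (distance of any of wrench, bracket, collar from where it was at the start of the episode above 0.04 m).
Of block1, block2, block3, block4, block5, block6 only 4 to 6 are there at a start; the rules pass over those that are not, and their reading is None.
At some moment in a run one of block1, block2, block3, block4, block5, block6 may be knocked a few centimetres aside while the robot is not near it.
It also fails if it takes over 208 s, if anything falls off the work surface, if the arm or the gripper's body presses on something with over 40 N, if the wrist force passes 120 N, or if a joint passes its speed limit or range.

## Working session

There is one attempt and no reset: what is moved stays moved. The work goes in short steps, each a Python script; the robot and the scene stay as the last script left them, time stands still between calls to the robot, and variables do not carry over. Pictures are saved under pics/ and viewed, at most 14 in all, crops included, and the job is handed in when it is done.

```bash
mkdir -p pics; cat > h.py <<'E'
import numpy as np, cv2
from workcell import r, command_gripper, optics
from scipy.spatial.transform import Rotation as Ro
def grab(n):
    im,d=optics.get_image(n); return im,d
def save(n,im,s=1.25):
    cv2.imwrite('pics/'+n,cv2.cvtColor(cv2.resize(im,None,fx=s,fy=s,interpolation=cv2.INTER_CUBIC),cv2.COLOR_RGB2BGR))
def ray(n,uv,z):
    m=optics.camera_model(n);K,R,t=map(np.array,(m['K'],m['R'],m['t']))
    c=-R.T@t; uv=np.atleast_2d(np.asarray(uv,float))
    d=np.c_[uv,np.ones(len(uv))]@np.linalg.inv(K).T@R
    return c+d*((z-c[2])/d[:,2])[:,None]
def cloud(n,d):
    m=optics.camera_model(n);K,R,t=map(np.array,(m['K'],m['R'],m['t']))
    v,u=np.mgrid[:d.shape[0],:d.shape[1]]
    p=np.stack([(u-K[0,2])/K[0,0]*d,(v-K[1,2])/K[1,1]*d,d],-1)
    return (p-t)@R
def proj(n,X):
    m=optics.camera_model(n);p=np.array(m['K'])@(np.array(m['R'])@np.asarray(X)+m['t']);return p[:2]/p[2]
def down(yaw):  # tool z down; tool y (closing line) at world angle yaw
    y=np.array([np.cos(yaw),np.sin(yaw),0]);z=np.array([0,0,-1.]);x=np.cross(y,z)
    return Ro.from_matrix(np.c_[x,y,z]).as_quat()
E
python3 - <<'E'
from h import *
for n in('top','side'):
    im,d=grab(n); save(n+'0.png',im); np.savez(n+'0.npz',im=im,d=d)
    m=optics.camera_model(n); print(n,np.array(m['K']).tolist(),(-np.array(m['R']).T@m['t']).round(3),np.array(m['R']).round(2).tolist())
print(r.read_state()['eef_rot'],r.tip_extent)
E
```

```text
top [[495.9646171456689, 0.0, 309.7581450538193], [0.0, 495.9646171456689, 203.2936803615649], [0.0, 0.0, 1.0]] [ 0.226 -0.169  1.95 ] [[-0.03, -1.0, 0.0], [-0.99, 0.03, -0.14], [0.14, -0.0, -0.99]]
side [[483.1487579854284, 0.0, 315.8650121881217], [0.0, 483.1487579854284, 205.09330207029979], [0.0, 0.0, 1.0]] [-0.107  0.875  1.118] [[-0.86, -0.52, 0.01], [-0.34, 0.55, -0.76], [0.39, -0.66, -0.65]]
[ 9.89668779e-01  1.43370970e-01  4.78028336e-06 -6.87819929e-04] 0.025
```

View pics/top0.png

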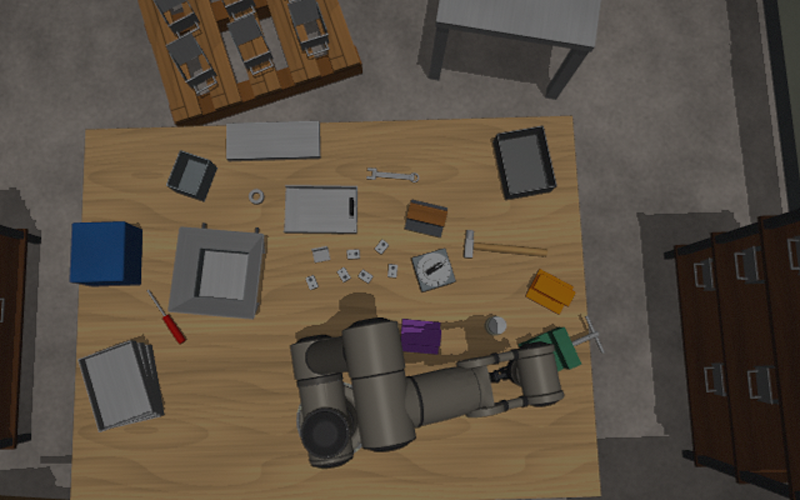

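View pics/side0.png

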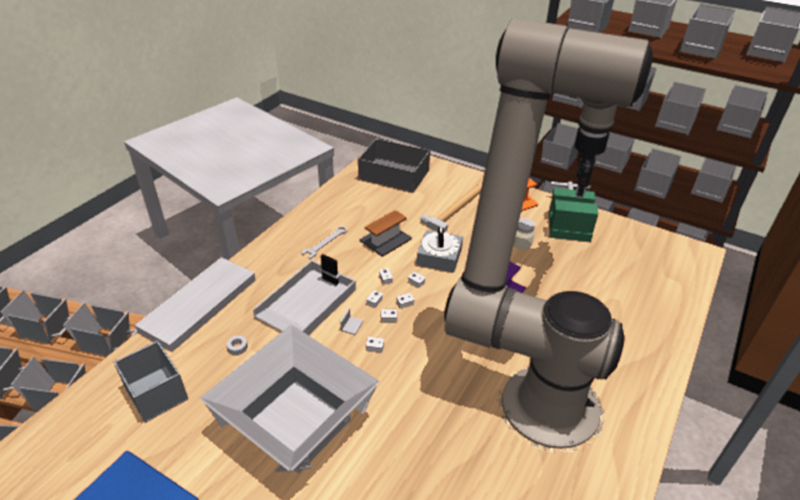

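```bash
python3 - <<'E'
from h import *
t=np.load('top0.npz');s=np.load('side0.npz')
save('c_top.png',t['im'][150:255,225:375],5)
save('c_side.png',s['im'][165:295,200:390],4)
for n,D in(('top',t),('side',s)):
    P=cloud(n,D['d']);im=D['im'];hsv=cv2.cvtColor(im,cv2.COLOR_RGB2HSV)
    print(n,'bench z',np.median(P[200:240,150:200,2]) )
    m=((hsv[...,1]<60)&(P[...,2]>.008)&(P[...,2]<.05)&(P[...,0]>.3)&(P[...,0]<.85)&(P[...,1]<.5)&(P[...,1]>-.5)&(D['d']>0)).astype('u1')
    k,l,st,c=cv2.connectedComponentsWithStats(m,connectivity=4)
    for i in range(1,k):
        if st[i,4]>12:
            q=P[l==i]; print(c[i].round(1),st[i,4],'z',np.percentile(q[:,2],[10,90]).round(3),'xy',np.median(q[:,:2],0).round(3),np.ptp(q[:,:2],0).round(3))
E
```

```text
top bench z 0.015457774536138466
[218.3 123.2] 581 z [0.02  0.036] xy [0.834 0.18 ] [0.031 0.297]
[147.8 135.1] 155 z [0.011 0.046] xy [0.803 0.468] [0.1   0.108]
[165.8 146.3] 112 z [0.012 0.045] xy [0.744 0.388] [0.111 0.049]
[254.5 166.1] 441 z [0.01  0.038] xy [0.647 0.044] [0.158 0.235]
[204.5 156.6] 82 z [0.012 0.025] xy [0.702 0.236] [0.051 0.045]
[236.4 158.9] 15 z [0.009 0.017] xy [0.69  0.112] [0.032 0.014]
[230.4 163.1] 28 z [0.009 0.016] xy [0.674 0.135] [0.026 0.024]
[333.7 161.3] 15 z [0.009 0.014] xy [ 0.669 -0.276] [0.01  0.032]
[332.8 178.4] 16 z [0.009 0.015] xy [ 0.599 -0.275] [0.02 0.02]
[343.4 183.7] 108 z [0.009 0.018] xy [ 0.576 -0.311] [0.047 0.075]
[205.1 184.1] 14 z [0.028 0.038] xy [0.587 0.231] [0.017 0.012]
[374.9 194.8] 143 z [0.018 0.03 ] xy [ 0.526 -0.435] [0.085 0.032]
[304.9 197.2] 73 z [0.015 0.029] xy [ 0.526 -0.16 ] [0.041 0.04 ]
[254.8 199.1] 38 z [0.009 0.039] xy [0.523 0.039] [0.015 0.047]
[176.8 219.5] 1123 z [0.009 0.024] xy [0.452 0.345] [0.161 0.164]
[282.2 203. ] 72 z [0.013 0.028] xy [ 0.505 -0.069] [0.025 0.04 ]
[349.2 201.3] 18 z [0.042
[... 1215 characters left out ...]
[0.011 0.024] xy [ 0.45  -0.187] [0.042 0.04 ]
[299.  238.3] 104 z [0.013 0.023] xy [ 0.507 -0.064] [0.032 0.044]
[323.7 239.6] 102 z [0.014 0.025] xy [ 0.436 -0.101] [0.04  0.045]
[275.7 254. ] 62 z [0.013 0.036] xy [0.527 0.038] [0.016 0.051]
[310.5 251.9] 108 z [0.011 0.024] xy [ 0.443 -0.031] [0.044 0.042]
[188.8 275.3] 159 z [0.012 0.022] xy [0.702 0.24 ] [0.05  0.046]
[299.5 275. ] 129 z [0.013 0.024] xy [0.42  0.068] [0.046 0.037]
[116.2 295. ] 380 z [0.012 0.046] xy [0.82 0.41] [0.098 0.085]
[234.  327.9] 2418 z [0.01  0.037] xy [0.473 0.316] [0.158 0.145]
[130.2 322.5] 398 z [0.012 0.044] xy [0.714 0.455] [0.04  0.092]
[261.3 351.3] 207 z [0.018 0.039] xy [0.362 0.342] [0.036 0.139]
```

View pics/c_top.png

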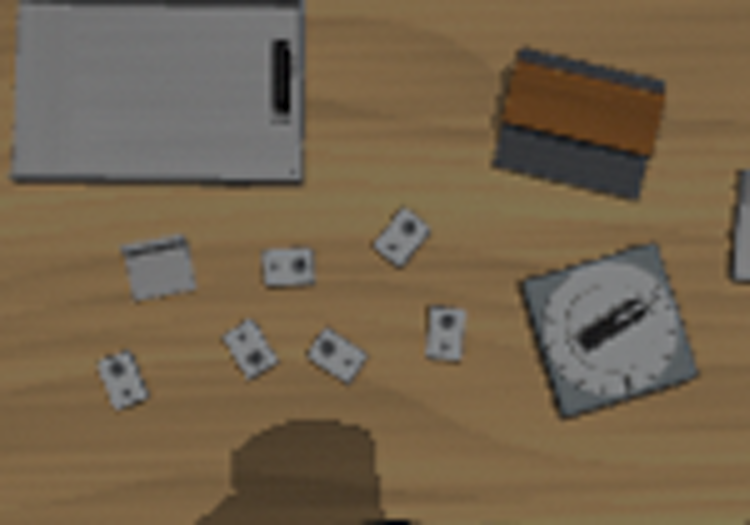

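View pics/c_side.png

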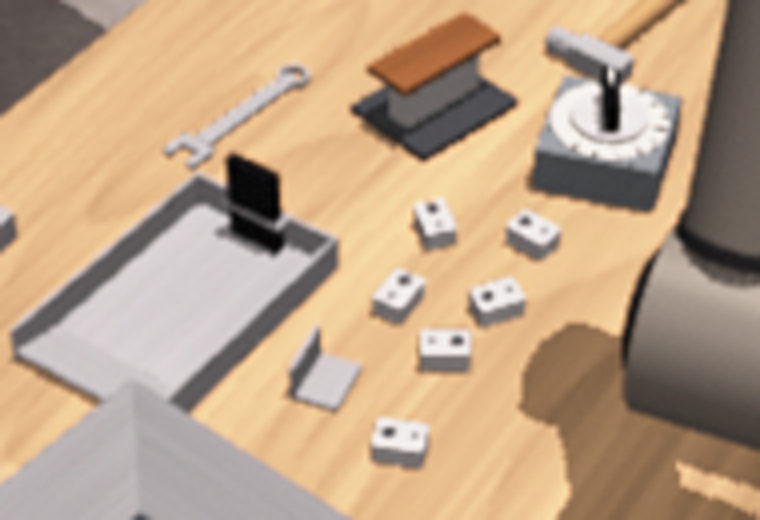

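```bash
cat > see.py <<'E'
from h import *
def rects(n,mask,z,amin=20,xy=(.3,.85,-.5,.5)):
    out=[]
    cs,_=cv2.findContours(cv2.resize(mask.astype('u1')*255,None,fx=4,fy=4,interpolation=cv2.INTER_LINEAR)//128,cv2.RETR_EXTERNAL,cv2.CHAIN_APPROX_NONE)
    for c in cs:
        if cv2.contourArea(c)<amin*16: continue
        p=ray(n,(c[:,0]+.5)/4-.5,z)[:,:2]
        (cx,cy),(w,h),a=cv2.minAreaRect((p*1000).astype('f4'))
        if w<h: w,h,a=h,w,a+90
        cx/=1000;cy/=1000
        if xy[0]<cx<xy[1] and xy[2]<cy<xy[3]: out.append((round(cx,4),round(cy,4),round(w),round(h),round((a+90)%180-90,1)))  # a: world angle of long side
    return out
def blocks(n,im,smax=60):
    hsv=cv2.cvtColor(im,cv2.COLOR_RGB2HSV)
    vmin=75 if n=='top' else 170
    return [b for b in rects(n,(hsv[...,1]<smax)&(hsv[...,2]>vmin),.022,20) if 28<b[2]<58 and 17<b[3]<46]
E
python3 - <<'E'
from see import *
t=np.load('top0.npz')['im'];s=np.load('side0.npz')['im']
ht=cv2.cvtColor(t,cv2.COLOR_RGB2HSV);hs=cv2.cvtColor(s,cv2.COLOR_RGB2HSV)
for nm,h,pts in(('top',ht,[(282,203),(304,197),(255,165),(346,170),(339,210),(281,165),(180,180),(277,180)]),('side',hs,[(299,233),(299,242),(240,236),(305,178),(352,190),(265,213)])):
    print(nm,[(p,h[p[1],p[0]].tolist()) for p in pts])
print('top');[print(b) for b in blocks('top',t)]
print('side');[print(b) for b in blocks('side',s)]
for n,h in(('top',ht),('side',hs)):
    print(n,'wood',rects(n,(h[...,0]<14)&(h[...,1]>140)&(h[...,2]>40),.07,60))
    print(n,'black',rects(n,(h[...,2]<35),.088,20))
A=cv2.resize(t[195:235,322:372],None,fx=8,fy=8,interpolation=cv2.INTER_CUBIC)
B=cv2.resize(s[170:220,328:373],None,fx=6.4,fy=6.4,interpolation=cv2.INTER_CUBIC)
save('c_knob.png',np.hstack([A,np.clip(B,0,255)]),1)
E
```

```text
top [((282, 203), [100, 6, 133]), ((304, 197), [110, 6, 133]), ((255, 165), [90, 2, 116]), ((346, 170), [14, 171, 91]), ((339, 210), [45, 5, 101]), ((281, 165), [105, 21, 24]), ((180, 180), [17, 114, 119]), ((277, 180), [0, 0, 116])]
side [((299, 233), [9, 8, 233]), ((299, 242), [8, 14, 143]), ((240, 236), [171, 8, 215]), ((305, 178), [11, 163, 167]), ((352, 190), [150, 28, 18]), ((265, 213), [120, 23, 11])]
top
(0.4206, 0.0614, 44, 31, 20.9)
(0.4345, -0.1062, 44, 31, 54.6)
(0.4416, -0.0382, 44, 30, 29.6)
(0.4502, -0.191, 42, 30, -1.8)
(0.5051, -0.0689, 42, 27, 88.3)
(0.5264, -0.1599, 42, 31, -46.3)
side
(0.4231, 0.0619, 43, 33, 19.5)
(0.4996, 0.0443, 53, 38, -80.4)
(0.4453, -0.0381, 40, 30, 31.8)
(0.4381, -0.106, 43, 34, 56.2)
(0.5105, -0.0696, 45, 32, 87.1)
(0.4533, -0.1918, 45, 33, -11.1)
(0.5304, -0.1599, 47, 31, -41.8)
top wood []
top black [(0.454, 0.3909, 145, 13, -6.8), (0.6449, -0.0717, 54, 11, -1.2), (0.7009, 0.4427, 70, 8, 69.8), (0.7542, 0.3664, 70, 29, -20.8), (0.7768, 0.459, 110, 32, -20.0)]
side wood [(0.6176, -0.3001, 124, 56, 74.3)]
side black [(0.6036, -0.0059, 55, 18, -3.4), (0.6341, -0.0465, 77, 39, -50.0), (0.4396, -0.2952, 58, 9, -62.0)]
```

View pics/c_knob.png

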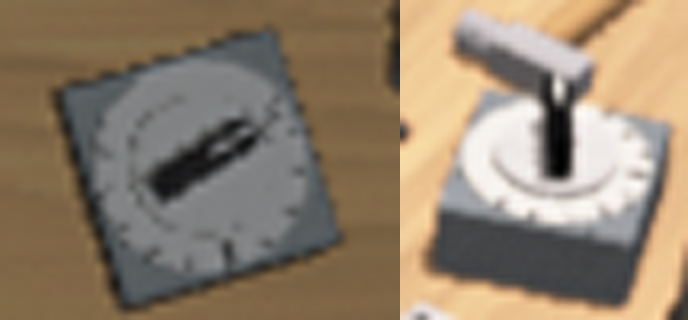

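```bash
python3 - <<'E'
from see import *
for n in('top','side'):
    D=np.load(n+'0.npz');im=D['im'];P=cloud(n,D['d']);h=cv2.cvtColor(im,cv2.COLOR_RGB2HSV)
    near=(abs(P[...,0]-.44)<.09)&(abs(P[...,1]+.3)<.09)
    print(n,'bar',rects(n,near&(P[...,2]>.074)&(P[...,2]<.12),.089,8))
    print(n,'bar(dark+mid)',rects(n,near&((P[...,2]>.068)),.089,8))
    print(n,'box',rects(n,near&(P[...,2]>.038),.05,60))
    print(n,'dial',rects(n,near&(h[...,1]<(35 if n=='top' else 40))&(h[...,2]>(90 if n=='top' else 190))&(P[...,2]>.03),.055,60))
    print(n,'perch',rects(n,(P[...,2]>.055)&(P[...,2]<.085)&(h[...,1]>100),.07,60,(.5,.75,-.4,-.2)))
    # hopper rim points
    print(n,'hop',rects(n,(P[...,2]>.105)&(P[...,2]<.135),.12,60,(.2,.7,.1,.6)))
    print(n,'hop>',rects(n,(P[...,2]>.06)&(P[...,2]<.135)&(h[...,1]<60),.12,60,(.2,.7,.1,.6)))
    print(n,'pan',rects(n,(P[...,2]>.0)&(P[...,2]<.1)&(h[...,1]<45)&(h[...,2]>50),.02,200,(.6,.72,-.1,.2)),rects(n,(P[...,2]>.055)&(P[...,2]<.1),.088,12,(.6,.72,-.1,.2)))
E
```

```text
top bar [(0.4449, -0.3167, 60, 18, -58.0)]
top bar(dark+mid) [(0.4445, -0.317, 60, 18, -59.2)]
top box [(0.4452, -0.317, 113, 113, -74.6)]
top dial [(0.4459, -0.3194, 107, 106, 15.3)]
top perch [(0.6156, -0.3023, 123, 53, 75.1)]
top hop [(0.4478, 0.3333, 260, 260, 83.3)]
top hop> [(0.4475, 0.3296, 267, 259, 83.3)]
top pan [(0.6552, 0.0304, 232, 153, 88.3)] [(0.6449, -0.0698, 54, 14, -1.1)]
side bar [(0.4457, -0.3065, 76, 16, -61.9)]
side bar(dark+mid) [(0.4457, -0.3065, 76, 16, -61.9)]
side box [(0.4498, -0.3195, 150, 113, -74.4)]
side dial [(0.4476, -0.3129, 107, 104, 15.4)]
side perch [(0.617, -0.2966, 129, 60, 74.7)]
side hop [(0.4499, 0.3343, 263, 260, -6.6)]
side hop> [(0.442, 0.341, 280, 272, -6.6)]
side pan [(0.6576, 0.027, 253, 174, 88.8)] [(0.6388, -0.0524, 71, 44, -53.5)]
```

```bash
python3 - <<'E'
from see import *
c=np.array([.446,-.316])
best=None
for k in(0,180,-180):
    a=r.solve_ik([*c,.086],down(np.radians(31.5+k))); b=r.solve_ik([*c,.086],down(np.radians(-74.7+k)))
    print(k,None if a is None else a, None if b is None else b)
    if a is not None and abs(a[5]-1.853)<3 or a is not None and abs(a[5]+1.853)<3: pass
E
```

```text
0 [-7.56653548e-01  5.72628906e-01  1.67442821e+00 -4.44089210e-16
  8.94535535e-01 -1.30643226e+00] [-7.56653548e-01  5.72628906e-01  1.67442821e+00 -4.44089210e-16
  8.94535535e-01  5.47107404e-01]
180 [-7.56653548e-01  5.72628906e-01  1.67442821e+00 -4.44089210e-16
  8.94535535e-01  1.83516039e+00] [-7.56653548e-01  5.72628906e-01  1.67442821e+00 -4.44089210e-16
  8.94535535e-01 -2.59448525e+00]
-180 [-7.56653548e-01  5.72628906e-01  1.67442821e+00 -4.44089210e-16
  8.94535535e-01  1.83516039e+00] [-7.56653548e-01  5.72628906e-01  1.67442821e+00 -4.44089210e-16
  8.94535535e-01 -2.59448525e+00]
```

```bash
python3 - <<'E'
from see import *
c=np.array([.446,-.316]);o=down(np.radians(31.5))
command_gripper(.05,40)
r.reach([*c,.2],o); r.move_straight([*c,.086],speed=.15,max_force=15)
command_gripper(0.0,40); s=r.read_state(); print(s['grip_width'],s['eef_pos'],s['contact_force'])
q=np.array(s['joint_positions']); 
for f in np.linspace(0,1,4)[1:]:
    q2=q.copy(); q2[5]+=f*1.8535; r.movej(q2)
print(r.read_state()['joint_positions'],r.read_state()['torque'])
command_gripper(.05); r.move_straight([*c,.2],speed=.2)
r.reach([.45,-.19,.25],down(1.57)); print(r.read_state()['time_s'])
r.reach([.30,-.50,.3],down(1.57))
for n in('top','side'):
    im,d=grab(n); np.savez(n+'1.npz',im=im,d=d)
    P=cloud(n,d);near=(abs(P[...,0]-.44)<.09)&(abs(P[...,1]+.3)<.09)
    print(n,rects(n,near&(P[...,2]>.074)&(P[...,2]<.12),.089,8),rects(n,near&(P[...,2]>.038),.05,60))
    print([b for b in blocks(n,im)])
    if n=='top':A=cv2.resize(im[195:235,322:372],None,fx=8,fy=8,interpolation=cv2.INTER_CUBIC)
    else: save('c_knob2.png',np.hstack([A,cv2.resize(im[170:220,328:373],None,fx=6.4,fy=6.4,interpolation=cv2.INTER_CUBIC)]),1)
E
```

```text
0.013427659296698178 [ 0.44596934 -0.31648384  0.08690221] [-3.04862295 -0.40199187  5.6527185 ]
[-0.75572689  0.57282867  1.67005227  0.00220139  0.88860451  0.54723145] [-0.61150287 -2.29329132 -0.01352228]
8.55
top [(0.4455, -0.3173, 58, 17, 13.7)] [(0.4451, -0.3173, 113, 113, 15.4)]
[(0.4206, 0.0614, 44, 31, 20.9), (0.4345, -0.1062, 44, 31, 54.6), (0.442, -0.0387, 42, 31, 25.3), (0.4502, -0.191, 42, 30, -1.8), (0.507, -0.069, 42, 31, 88.7), (0.5264, -0.1599, 42, 31, -46.3)]
side [(0.446, -0.3072, 59, 37, 18.0)] [(0.4472, -0.3083, 132, 113, -73.6)]
[(0.4231, 0.0619, 43, 33, 19.5), (0.4996, 0.0443, 53, 38, -80.4), (0.4453, -0.0381, 40, 30, 31.8), (0.4382, -0.1059, 43, 34, 57.2), (0.5105, -0.0697, 45, 32, 87.1), (0.4533, -0.1918, 45, 33, -11.1), (0.5304, -0.1599, 47, 31, -41.8)]
```

View pics/c_knob2.png

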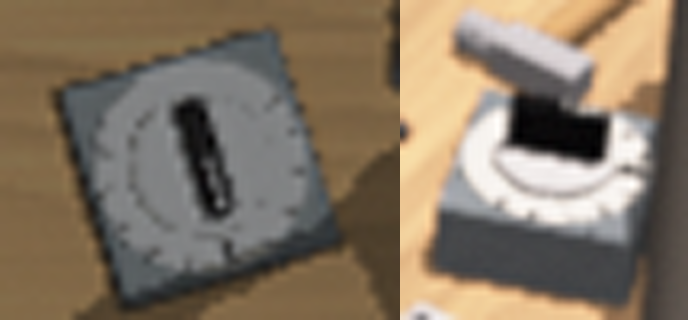

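```bash
cat > pick.py <<'E'
from see import *
def downs(p,deg):
    "down pose with closing line at deg (mod 180), the half turn that is nearest in joint 6"
    q0=np.array(r.read_state()['joint_positions']);L=[]
    for k in(0,180):
        o=down(np.radians(deg+k));q=r.solve_ik(p,o)
        if q is not None: L.append((abs(np.array(q)-q0)[5],k,o))
    return min(L,key=lambda a:a[:2])[2]
def pick(b):
    x,y,a=b[0]+.0015,b[1],b[4]
    o=downs([x,y,.14],a+90); command_gripper(.048,45)
    r.reach([x,y,.14],o); hit=r.move_straight([x,y,.03],speed=.2,max_force=15)
    command_gripper(0,45); w=r.read_state()['grip_width']
    r.move_straight([x,y,.16],speed=.25); w2=r.read_state()['grip_width']
    print('pick',b,hit,round(w,4),round(w2,4)); return .02<w2<.045
PO=np.array([.652,.031]);PA=np.radians(-91.5)
def panpt(x,y): c,s=np.cos(PA),np.sin(PA); return PO+[c*x-s*y,s*x+c*y]
def place(slot):
    p=panpt(*slot);o=downs([*p,.16],np.degrees(PA)+90)
    r.reach([*p,.16],o); hit=r.move_straight([*p,.037],speed=.2,max_force=12)
    command_gripper(.037); r.move_straight([*p,.16],speed=.25)
    print('place',slot,hit,round(r.read_state()['time_s'],1))
E
python3 - <<'E'
from pick import *
B=blocks('top',np.load('top1.npz')['im'])
B.sort(key=lambda b:b[1])
slots=[(.035,.032),(.035,-.032),(-.012,.032),(-.012,-.032),(-.059,.032),(-.059,-.032)]
for i,b in enumerate(list(B)):
    if i:
        im,_=grab('top'); N=blocks('top',im)
        d=lambda u:np.hypot(u[0]-b[0],u[1]-b[1])
        print('seen',len(N))
        n=min(N,key=d,default=None)
        if n is not None and d(n)<.012: b=n
        elif n is not None and d(n)<.09 and all(np.hypot(n[0]-c[0],n[1]-c[1])>.012 for c in B): print('moved',b,n); b=n
    if not pick(b): print('MISS',b); break
    place(slots[i])
r.reach([.30,-.45,.3],down(1.57))
for n in('top','side'):
    im,d=grab(n); np.savez(n+'2.npz',im=im,d=d); print(n,blocks(n,im))
    if n=='top': save('c2.png',im[140:250,215:365],5)
    else: save('c2s.png',im[190:300,190:350],4)
print(r.read_state()['time_s'])
E
```

```text
pick (0.4502, -0.191, 42, 30, -1.8) False 0.0265 0.0271
place (0.035, 0.032) True 16.6
seen 7
pick (0.5264, -0.1599, 42, 31, -46.3) False 0.027 0.0271
place (0.035, -0.032) True 22.2
seen 2
pick (0.4345, -0.1062, 44, 31, 54.6) False 0.0263 0.0268
place (-0.012, 0.032) True 27.7
seen 2
pick (0.507, -0.069, 42, 31, 88.7) False 0.0001 0.0003
MISS (0.507, -0.069, 42, 31, 88.7)
top [(0.3527, -0.4486, 49, 19, -65.3), (0.4206, 0.0614, 44, 31, 20.9), (0.442, -0.0387, 42, 31, 25.3)]
side [(0.4231, 0.0619, 43, 33, 19.5), (0.4996, 0.0443, 53, 38, -80.4), (0.4453, -0.0381, 40, 30, 31.8), (0.5632, -0.0796, 44, 31, 88.3)]
32.95
```

View pics/c2.png

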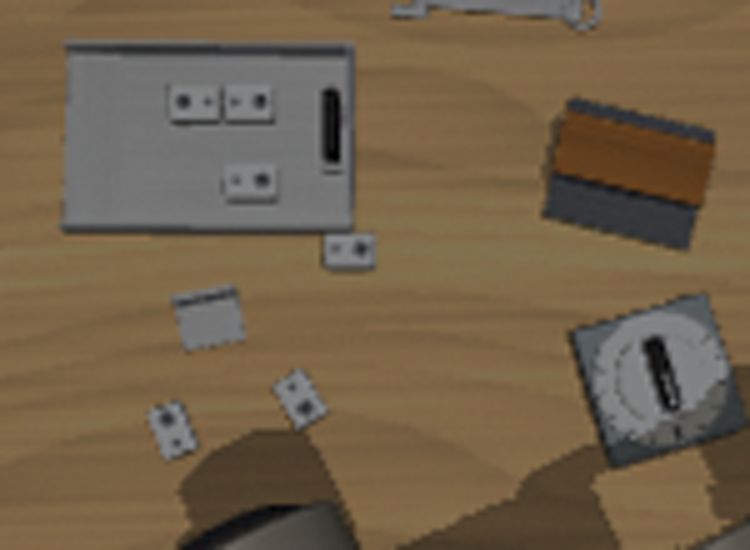

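View pics/c2s.png

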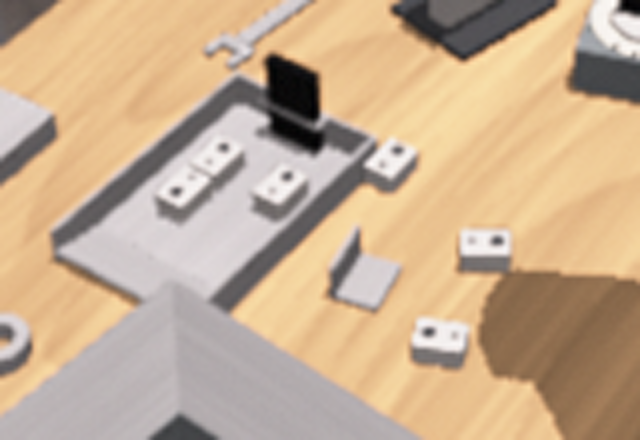

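```bash
python3 - <<'E'
from pick import *
print(ray('top',[(284.8,190.2)],.022))
import pick as pk
im,_=grab('side'); S=[b for b in blocks('side',im) if abs(b[1]+.08)<.03]; print(S)
b=min(S,key=lambda b:abs(b[0]-.563)); x,y=b[0]-.0035,b[1]
o=downs([x,y,.14],b[4]); command_gripper(.062,45)
r.reach([x,y,.14],o); hit=r.move_straight([x,y,.031],speed=.12,max_force=12)
command_gripper(0,45); w=r.read_state()['grip_width']; print(hit,w)
if w>.03:
    r.move_straight([x,y,.16],speed=.25); print(r.read_state()['grip_width'])
    p=panpt(-.055,.028); o=downs([*p,.16],np.degrees(PA)+90)
    r.reach([*p,.16],o); print(r.move_straight([*p,.037],speed=.15,max_force=12))
    command_gripper(.048); r.move_straight([*p,.16],speed=.25)
    B=[(0.442,-0.0387,42,31,25.3),(0.4206,0.0614,44,31,20.9)]
    for b,s in zip(B,[(-.012,-.032),(-.059,-.032)]):
        im,_=grab('top'); N=blocks('top',im); d=lambda u:np.hypot(u[0]-b[0],u[1]-b[1]); n=min(N,key=d,default=None)
        print('seen',N)
        if not pick(b): print('MISS'); break
        place(s)
r.reach([.30,-.45,.3],down(1.57))
for n in('top','side'):
    im,d=grab(n); np.savez(n+'3.npz',im=im,d=d); print(n,blocks(n,im))
    if n=='top': A=cv2.resize(im[140:250,215:365],None,fx=4,fy=4)
    else: save('c3.png',np.hstack([A[:400],cv2.resize(im[190:290,190:290],None,fx=4,fy=4)])[:, :800],.8)
print(r.read_state()['time_s'])
E
```

```text
[[ 0.55576985 -0.08103025  0.022     ]]
[(0.5632, -0.0796, 44, 31, 88.3)]
False 0.03875968302957054
0.03878569947572539
True
seen [(0.4191, 0.062, 44, 31, 25.2), (0.4413, -0.0384, 43, 30, 29.5)]
pick (0.442, -0.0387, 42, 31, 25.3) False 0.0269 0.0264
place (-0.012, -0.032) True 46.8
seen [(0.4206, 0.0628, 42, 28, 20.3)]
pick (0.4206, 0.0614, 44, 31, 20.9) False 0.027 0.0272
place (-0.059, -0.032) True 52.5
top [(0.3526, -0.4484, 49, 20, -62.2)]
side [(0.4997, 0.0441, 53, 38, -80.4)]
54.95
```

View pics/c3.png

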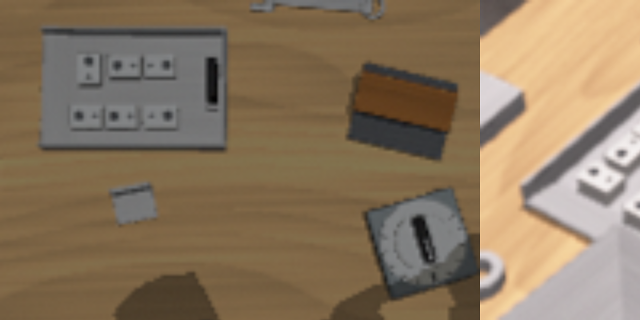

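```bash
cat > pan.py <<'E'
from pick import *
HM=np.array([.449,.334])
def tool_for_pan(po,head,tilt,flip):
    "TCP pose for pan origin po; head=angle of pan -x (rad); tilt pour end down"
    X=-np.array([np.cos(head),np.sin(head),0]);Z=np.array([0,0,1.]);Y=np.cross(Z,X)
    Rp=np.c_[X,Y,Z]@Ro.from_euler('y',-tilt).as_matrix()
    return np.array(po)+Rp@[.1,0,.076],Ro.from_matrix(Rp@np.c_[[0,flip,0],[flip,0,0],[0,0,-1]]).as_quat(),Rp
def tool_for_lip(lip,head,tilt,flip):
    Rp=tool_for_pan([0,0,0],head,tilt,flip)[2]
    return tool_for_pan(np.array(lip)-Rp@[-.115,0,.014],head,tilt,flip)[:2]
E
python3 - <<'E'
from pan import *
for n in('top','side'):
    D=np.load(n+'3.npz');P=cloud(n,D['d'])
    print(n,rects(n,(P[...,2]>.06)&(P[...,2]<.1),.088,8,(.6,.72,-.1,.2)))
for flip in(1,-1):
  for h in range(-180,180,15):
    hd=np.radians(h); lip=np.r_[HM-.04*np.array([np.cos(hd),np.sin(hd)]),.165]
    Q=[r.solve_ik(*tool_for_lip(lip,hd,np.radians(t),flip)) for t in(0,15,30,45,58)]
    ok=[q is not None for q in Q]
    if all(ok): 
        Q=np.array(Q); print(flip,h,abs(np.diff(Q,axis=0)).max(0).round(2),Q[0].round(2),Q[-1].round(2))
    elif sum(ok)>=4: print(flip,h,ok)
h=np.radians(88.5)
for f in(1,-1):
    p,o,_=tool_for_pan([.651,.031,0],h,0,f); print(f,p,np.round(r.solve_ik(p,o),2),np.round(r.solve_ik(p+[0,0,.2],o),2))
E
```

```text
top [(0.6449, -0.0698, 54, 14, -1.1)]
side [(0.6433, -0.0542, 71, 39, -4.3)]
1 -180 [True, True, True, True, False]
1 -165 [0.05 0.27 0.42 0.62 0.4  0.63] [ 0.43  0.96  0.47 -0.    1.7   0.16] [ 0.58  0.18  1.78 -0.97  0.33  1.12]
1 -150 [True, True, True, True, False]
1 -135 [0.07 0.29 0.47 0.64 0.43 0.65] [ 0.59  1.    0.39 -0.    1.75 -0.19] [ 0.41  0.16  1.81  1.04  0.37 -1.22]
1 -120 [0.12 0.26 0.41 0.51 0.38 0.53] [ 0.67  0.96  0.49 -0.    1.7  -0.38] [ 0.33  0.18  1.78  1.15  0.66 -1.5 ]
1 -105 [0.15 0.23 0.32 0.38 0.3  0.41] [ 0.75  0.88  0.64 -0.    1.62 -0.56] [ 0.27  0.23  1.72  1.14  0.93 -1.65]
1 -90 [0.17 0.19 0.23 0.33 0.21 0.33] [ 0.82  0.79  0.83 -0.    1.53 -0.75] [ 0.24  0.28  1.64  1.09  1.18 -1.76]
1 -75 [0.19 0.15 0.15 0.29 0.12 0.27] [ 0.88  0.69  1.02 -0.    1.43 -0.96] [ 0.24  0.35  1.55  1.03  1.42 -1.86]
1 -60 [0.19 0.11 0.07 0.27 0.14 0.23] [ 0.93  0.58  1.22 -0.    1.34 -1.17] [ 0.25  0.42  1.44  0.96  1.64 -1.96]
1 -45 [0.19 0.07 0.03 0.27 0.18 0.23] [ 0.96  0.47  1.41 -0.    1.26 -1.4 ] [ 0.27  0.48  1.33  0.88  1.85 -2.07]
1 -30 [0.19 0.11 0.1  0.26 0.
[... 3022 characters left out ...]
-0.85]
-1 90 [0.21 0.14 0.17 0.26 0.25 0.28] [ 0.01  0.24  1.75 -0.    1.15 -1.57] [ 0.7   0.6   1.14 -0.81  2.04 -1.01]
-1 105 [0.2  0.1  0.1  0.27 0.2  0.26] [ 0.02  0.36  1.58 -0.    1.2  -1.81] [ 0.73  0.54  1.24 -0.9   1.84 -1.13]
-1 120 [0.19 0.08 0.02 0.27 0.14 0.23] [ 0.06  0.48  1.39 -0.    1.27 -2.03] [ 0.75  0.48  1.35 -0.97  1.63 -1.24]
-1 135 [True, True, True, True, False]
-1 150 [True, True, True, True, False]
-1 165 [True, True, True, True, False]
1 [ 0.64838231 -0.06896573  0.076     ] [-0.22  0.74  1.35 -0.    1.04  1.37] [-0.22  0.57  1.1  -0.    1.47  1.37]
-1 [ 0.64838231 -0.06896573  0.076     ] [-0.22  0.74  1.35 -0.    1.04 -1.77] [-0.22  0.57  1.1  -0.    1.47 -1.77]
```

```bash
python3 - <<'E'
from pan import *
h0=np.radians(88.5);f=-1
p,o,_=tool_for_pan([0,0,0],h0,0,f); p=np.array([.647,-.0695,.076])
command_gripper(.05,110); r.reach(p+[0,0,.1],o); print(r.move_straight(p,speed=.12,max_force=15))
command_gripper(0,110); s=r.read_state(); print(s['grip_width'],s['grip_force'],s['eef_pos'])
r.move_straight(p+[0,0,.175],speed=.1); s=r.read_state(); print(s['grip_width'],s['contact_force'],s['torque'],s['time_s'])
im,d=grab('side'); np.savez('side4.npz',im=im,d=d); save('c4.png',im[120:320,150:400],3)
E
```

```text
False
0.010555585253952985 107.80898451805115 [ 0.64752913 -0.06965782  0.07691719]
0.01069275385395337 [-0.03112936 -0.03022831 -6.45530081] [-0.57300921  0.02235127  0.02465776] 60.4667
```

View pics/c4.png

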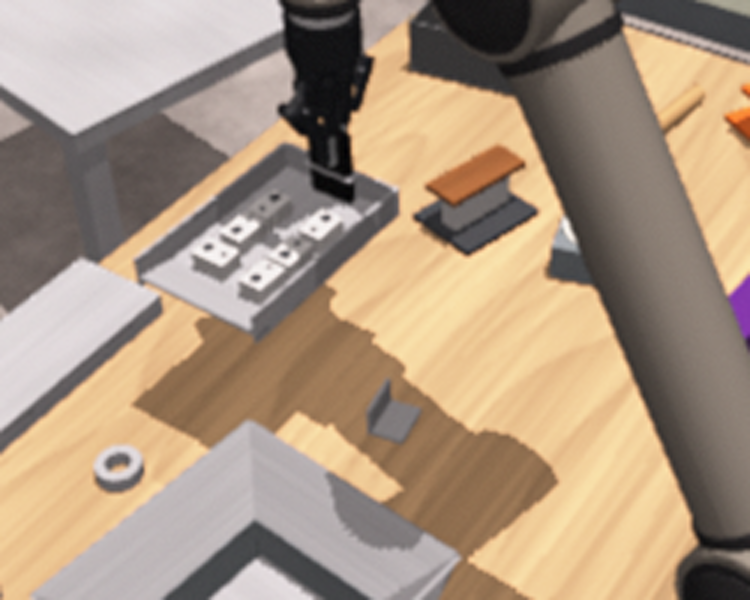

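```bash
python3 - <<'E'
from pan import *
h=np.radians(83.4);f=-1
lip=np.r_[HM-.045*np.array([np.cos(h),np.sin(h)]),.17]
p,o=tool_for_lip(lip,h,0,f); 
r.move_straight([.62,.02,p[2]+.02],o,speed=.15)
r.move_straight(p,o,speed=.15); print(r.read_state()['time_s'])
for t in range(4,61,4):
    r.move_straight(*tool_for_lip(lip,h,np.radians(t),f),speed=.08)
r.hold(1.0); s=r.read_state(); print(s['time_s'],s['contact_force'],s['grip_width'])
A=[]
for n in('top','side'):
    im,d=grab(n); A.append(im)
save('c5.png',np.hstack([cv2.resize(A[0][150:275,110:260],None,fx=3,fy=3),cv2.resize(A[1][180:380,100:350],None,fx=1.4,fy=1.875)]),1)
E
```

```text
62.8417
68.9667 [ 0.1805601  -0.76582229 -2.39475315] 0.010864064196890151
```

View pics/c5.png

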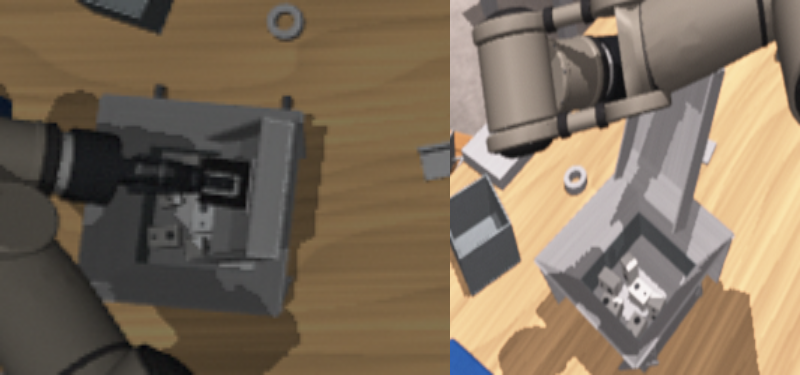

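```bash
python3 - <<'E'
from pan import *
h=np.radians(83.4);f=-1
lip=np.r_[HM-.045*np.array([np.cos(h),np.sin(h)]),.17]
for t in range(50,-1,-10): r.move_straight(*tool_for_lip(lip,h,np.radians(t),f),speed=.15)
s=r.read_state(); print(s['contact_force'],s['torque'])
g=np.radians(75);u=np.array([np.cos(g),np.sin(g)])
po=np.array([.617,-.300])+.016*u
p,o,_=tool_for_pan([*po,.07+.1],g,0,f); print(p,r.solve_ik(p,o))
r.move_straight([.60,-.1,p[2]],o,speed=.25); r.move_straight(p,speed=.2); r.hold(.3)
s=r.read_state(); print(s['contact_force'],s['torque'],s['time_s'])
A=[]
for n in('top','side'):
    im,d=grab(n); np.savez(n+'6.npz',im=im,d=d); A.append(im)
    P=cloud(n,d); X=np.r_[-u,0];Y=np.array([u[1],-u[0],0]); q=P-[*po,.17]; a=q@X;b=q@Y
    m=(abs(a+.01)<.05)&(abs(b)<.055)&(abs(q[...,2])<.04)&(d>0); c=np.linalg.lstsq(np.c_[a[m],b[m],np.ones(m.sum())],q[m][:,2],rcond=None)[0]; print(n,m.sum(),'floor slopes',c.round(3))
save('c6.png',np.hstack([cv2.resize(A[0][130:255,150:380],None,fx=2,fy=2.4),cv2.resize(A[1][140:390,110:400],None,fx=1.15,fy=1.2)]),1)
E
```

```text
[ 0.94083882 -0.11217722 -1.74697465] [-0.22100764  0.02257908 -0.03083339]
[ 0.5952592  -0.38113777  0.246     ] [-6.77818810e-01  7.03720594e-01  9.40834833e-01 -4.44089210e-16
  1.49703723e+00 -1.98681575e+00]
[-0.21690013  0.23864535 -3.25697415] [-0.2708715   0.07400465  0.00266718] 74.5333
top 486 floor slopes [-0.004  0.005  0.002]
side 438 floor slopes [ 0.004 -0.011  0.003]
```

View pics/c6.png

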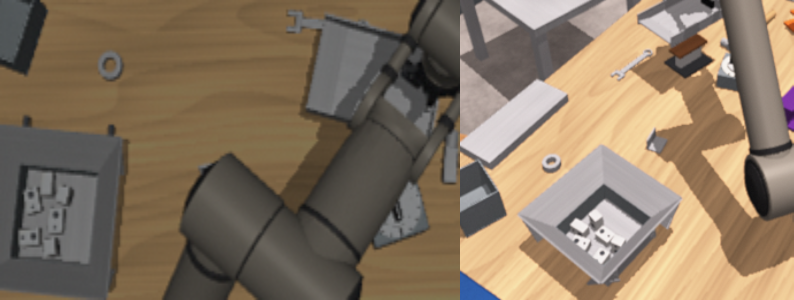

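```bash
python3 - <<'E'
from pan import *
g=np.radians(75);f=-1;u=np.array([np.cos(g),np.sin(g)])
po=np.array([.617,-.300])+.016*u
p,o,_=tool_for_pan([*po,.07],g,0,f)
r.move_straight(p+[0,0,.02],o,speed=.1); r.hold(.3)
hit=r.move_straight(p+[0,0,-.006],o,speed=.02,max_force=2.0); s=r.read_state(); print(hit,s['eef_pos']-p,s['contact_force'])
r.hold(.3); print(r.read_state()['contact_force'])
command_gripper(.03); r.hold(.5); e=np.array(r.read_state()['eef_pos'])
r.move_straight(e+[0,0,.13],speed=.08)
r.reach([.35,-.1,.35],down(1.57)); r.hold(.5)
A=[]
for n in('top','side'):
    im,d=grab(n); np.savez(n+'7.npz',im=im,d=d); A.append(im)
    P=cloud(n,d); X=np.r_[-u,0];Y=np.array([u[1],-u[0],0]); q=P-[*po,.07]; a=q@X;b=q@Y
    m=(abs(a+.01)<.05)&(abs(b)<.055)&(abs(q[...,2])<.04)&(d>0); c=np.linalg.lstsq(np.c_[a[m],b[m],np.ones(m.sum())],q[m][:,2],rcond=None)[0]; print(n,m.sum(),c.round(3))
    near=(abs(P[...,0]-.44)<.09)&(abs(P[...,1]+.3)<.06); print(rects(n,near&(P[...,2]>.074)&(P[...,2]<.12),.089,8))
print(r.read_state()['time_s'])
save('c7.png',np.hstack([cv2.resize(A[0][130:255,150:380],None,fx=2,fy=2.4),cv2.resize(A[1][140:390,110:400],None,fx=1.15,fy=1.2)]),1)
E
```

```text
True [-6.35951185e-05 -3.30525136e-05  9.02333910e-04] [-0.48177016  0.60615693  4.17597989]
[-0.77108187  0.79041904  5.22464822]
top 722 [-0.001  0.001  0.004]
[(0.4454, -0.317, 58, 17, 13.6), (0.5278, -0.3488, 29, 7, 88.3)]
side 437 [ 0.004 -0.013  0.004]
[(0.4453, -0.3077, 60, 34, 14.0)]
81.7083
```

View pics/c7.png

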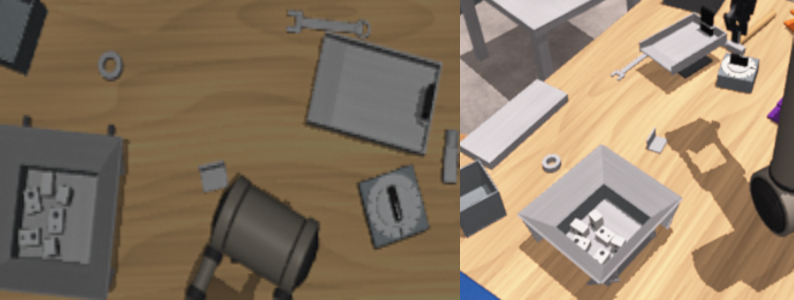

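The pan sits level on the perch, all six blocks are in the hopper, the tare is at zero and the bystanders are in place. I'm handing the job in.

```bash
python3 -c "
from workcell import r
print(r.finish_job())"
```

```text
the job is handed in; nothing more can be done
None
```

I handed the job in at about 82 s, and no pass/fail verdict came back: the last pictures show the tare at zero, all six blocks in the hopper, the empty pan level on the perch and the bystanders in place.

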